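# Stock and label the empty place on the workshop parts shelf

## Task

Fill and label the empty place on the parts shelf: set the loose flanged nut flange down in the empty pocket and let go of it, then take the wide label holder from the wooden stand and push its tongue down behind the lip of the shelf's front rail, square to it and centred in front of that pocket with the card facing outwards, past the spring until it is fully home. Finish while still holding the label holder and pressing it firmly down, so that its clamp screw can be tightened; do not disturb the other things on the bench.

Things in the scene. Friction and masses are not known exactly. Their poses are not given: they have to be found in the camera images.
- shelf: Grey steel parts shelf, 290 (y) x 145 mm (x), fixed to the bench. Origin: centre of its underside; x from the front rail to the back, y along the front, z up. Front upstand 38 mm high, side walls 32, back wall 50. On it three white nest blocks side by side, 92 mm pitch (the middle one at y = 0, all centred at x = +12 mm), in changing order: two stocked and labelled, one empty.
- rail: Aluminium label rail along the shelf's front. Origin: middle of its channel floor, 10 mm above the bench, 75 mm in front of the shelf's origin; axes as the shelf's. The channel lies between the front lip (inner face x = -5.5 mm) and the shelf's upstand (face x = +3 mm); from 17 to 28 mm above the floor both flare outwards to a mouth 20 mm wide (x -11 to +9 mm), 38 mm above the bench.
- nest: The empty white nest block, 80 x 84 mm, top 30 mm above the bench, with one round pocket 62 mm wide and 6 mm deep, its edge bevelled. Fixed, directly on the shelf. Origin: centre of its underside, 3 mm above the bench; axes as the shelf's.
- pocket (a point): Centre of the empty pocket's floor, 24 mm above the bench.
- home (a point): Point on the rail's channel floor (10 mm above the bench) straight in front of the empty pocket, 87 mm from its centre; axes as the shelf's. Here a 36 mm wide leaf spring slants from the lip's inside down and back; above it the channel is open 7 mm (x -4 to +3 mm). The tongue meets it 7 to 14 mm above the floor; pushing past it takes 3 to 9 N, all the way down, and is not yet home.
- nut: The loose flanged steel hub nut, 170 g, flange down on the bench. Origin: centre of the flange's underside; z axis from flange to hex, up. Round flange 50 mm wide and 6 mm high; above it the hexagon, 36 mm across flats, up to 25 mm; above that a round collar 31 mm wide up to 29 mm. Two of the flats face along its x axis (+x and -x), the others every 60 degrees. Fingertips stay above the flange.
- nut_mid (a point): Centre of the nut's hexagon, 15.5 mm above its underside; axes as the nut's.
- holder: The wide grey label holder, 40 g, upright in a slot of the wooden stand. Origin: middle of the tongue's lower edge; z up, x its thickness (card on the -x face), y its width. Tongue 4 x 52 x 30 mm high, lower edge rounded; above it the frame, 9 thick, 64 wide, 44 high, resting with its shoulders on the stand: the tongue's lower edge starts 6 mm above the bench.
- holder_mid (a point): Centre of the holder's frame, 52 mm above the tongue's lower edge; axes as the holder's.
- toe (a point): Middle of the tongue's lower edge (the holder's origin). Fully home it stands on the channel floor, the frame's lower edge then 2 mm above the rail's mouth.
- card (a point): Centre of the card face, 4.5 mm from the middle of the frame towards -x.
- stand: Wooden stand, 50 (x) x 150 (y) x 36 mm high, with two slots side by side, centred 36 mm either side of its middle (y), each 6 mm wide, 56 mm long, 32 mm deep. Fixed. Origin: centre of its underside. The wide holder stands in one slot, the narrow spare in the other (it changes which).
- spare_mid (a point): Bystander: centre of the frame of the narrow spare label holder, 40 mm wide, otherwise like the wide one; stays in the stand.
- spare: Bystander: the narrow spare label holder; origin at the middle of its tongue's lower edge.
- bearing: Bystander: bearing ring, 50 mm wide, 15 mm high, in its nest. Origin: centre of its underside.
- bush: Bystander: brass flanged bush, 50 mm wide, 30 mm high, in its nest. Origin: centre of its underside.
- label_a: Bystander: label holder already fixed in the rail in front of the bearing, top 84 mm above the bench.
- label_b: Bystander: label holder already fixed in the rail in front of the bush, top 84 mm above the bench.
- plain_nut: Bystander: plain hexagon nut without a flange, 36 mm across flats, 19 mm high.
- wrench: Bystander: wrench, 190 mm long, lying in front of the shelf.
- driver: Bystander: screwdriver, 200 mm long, lying at the left.
- flask: Bystander: small white bottle, 40 mm wide, 85 mm high.
There are look-alikes about, which are no part of the job. What is shaped like the holder but purple or yellow is not meant. Leave any blue look-alike of the nut alone.

How it is judged:
On the way:
1. the nut sits flange down in the empty pocket, let go, while the holder is still out of the rail (horizontal distance between nut and pocket below 0.007 m and z of nut in the frame of pocket below 0.002 m and angle between nut's own z axis and vertical below 0.1 rad and contact force between the fingers and nut below 0.2 N and distance between toe and home above 0.05 m), for 0.2 s.
At the end, for the whole second after the job is handed in: Nut let go, flange down and flat in the pocket that was empty (7 mm off centre, 2 mm off its floor). Holder upright and square behind the lip, card out, within 1.5 mm of the channel floor and 12 mm of the pocket's middle line, still held and pressed on the rail with over 4 N. Bystanders unmoved (horizontal distance between nut and pocket below 0.007 m and z of nut in the frame of pocket below 0.002 m and angle between each of nut, holder's own z axis and vertical below 0.1 rad and contact force between the fingers and nut below 0.2 N and z of toe in the frame of home between -0.003 and 0.0015 m and x of toe in the frame of home between -0.004 and 0.003 m and y of toe in the frame of home between -0.012 and 0.012 m and x of card in the frame of home below -0.001 m and angle between the x axis of holder and the x axis of shelf, either way round below 0.1 rad and contact force between holder and rail above 4 N and contact force between the fingers and holder above 2 N and linear speed of holder below 0.01 m/s); the arm keeps its last pose, push and grip.
It fails at once if a bystander is moved by more than 25 mm (distance of any of spare, bearing, bush, plain_nut, wrench, driver, flask from where it was at the start of the episode above 0.025 m).
It also fails if it takes over 58 s, if anything falls off the work surface, if the arm or the gripper's body presses on something with over 40 N, if the wrist force passes 120 N, or if a joint passes its speed limit or range.

## Robot

A 6-joint arm with a two-finger parallel gripper is mounted at the origin on the work surface. World frame = base frame: x ahead of the robot, y to its left, z up, the work surface at z = 0. Lengths are in m, angles in rad, forces in N, time in s.
With the tool pointing down it reaches from about 0.25 to 0.725 m from the base axis. Payload 4 kg.
Tool frame: the origin (TCP) lies at the very end of the fingers, on their centre line; the grasp point (between the pads) lies 19 mm behind it; z points along the fingers, x is the direction in which the jaws open and shut, and the axes are right-handed (so a half turn about z gives the same grasp; the last joint's range is limited). The gripper opens to 85 mm and grips with 20 to 120 N. Pads are 22 mm wide; open, the fingers measure 114 mm over their backs; the gripper's body (76 mm by 85 mm) begins 54 mm behind the grasp point. The pads swing forward as they close: fully open they stand 13 mm farther back than shut.
Start: joints at [-1.296, 0.241, 0.005, 1.335, 0, 1.571], TCP at [0.136, -0.481, 0.231] pointing down, gripper open.
Joint ranges: [-2.72, 2.72], [-1.05, 1.87], [-1.09, 1.28], [-1.99, 2.15], [-1.42, 1.44], [-3.14, 3.14]. Speed limits (rad/s): [2.79, 2.79, 3.14, 3.14, 3.14, 3.14].

## Interface

Orientations are given as a 3x3 rotation matrix whose columns are the frame's x, y, z axes.
In Python, from bench import observe, read_camera, close_job gives the robot as it stands. The module is installed in compiled form; this text tells all that it offers.
- The arm moves only by the tool step_arm, never from a script. Its argument "commands" is a list that holds one entry, the list of rows, each a list of 5 numbers: the shift along the world's x, y, z in cm, then the turn about the world's z in rad, then the opening, from -1 (shut) to 1 (fully open). In form: [[[x, y, z, roll, hand], ...]]. A call has 1 to 8 rows; each row is the pose to reach, as a shift and turn from the pose commanded when the call began; what a row does not reach only later rows make up. A row lasts 1/8 s, in which the tool goes at most 62.5 mm and 10.7 degrees, less where a joint would pass 70% of its speed; a pose out of reach is approached as far as the arm can. A call with a gripper value outside its range is refused whole. The fingers move at their own pace and stop on an object; "squeeze" is the grip in N (left out, the last holds). Time passes only in rows, so rows that repeat a pose let the fingers close. It gives the time, the measured TCP pose, the force and the opening at its end, in the units of the state.
- observe(): the state, without advancing time (a new reading comes with each control period).
- read_camera(name): name is "scene" or "side" or "wrist"; returns a dict with "img" (420x560x3 uint8, blue, green, red), "camera_matrix" (3x3 intrinsics, pixels), "dist" ([k1, k2, p1, p2, k3] as OpenCV has them; the pictures are not rectified), "world_from_camera" (4x4, takes a point from camera to world coordinates). Camera axes: x right, y down, z forward; pixel columns grow to the right and rows downward; lengths in m; the calibration is good to about 2 mm. A picture is of the moment at which its call begins. There is no depth.
- close_job(): hands the job in, once; it reports no verdict.
The state is a dict: "time": time; "joints": joint angles; "qd": joint speeds; "tau": joint torques, N m; "position": TCP position; "tcp_rot": TCP orientation; "wrist_force": force on the tool from outside, world axes, zero at the start; "moment": the same for the moment, N m; "gripper_width": finger opening in m.
Only numpy, scipy, OpenCV 4.12 (cv2) and the standard library are available. Lean on these libraries where they do the work, as an engineer would, in place of code of your own. Each camera call takes 0.05 s, during which the arm holds its last target. There are 200 camera calls.

## Working session

There is one attempt and no reset: what is moved stays moved. The work goes in short steps, Python scripts to look and compute and a tool call to move; the robot and the scene stay as the last step left them, time stands still between calls to the robot, and variables do not carry over. Pictures are saved under pics/ and viewed, about 8 in all and at most 12, crops included, and the job is handed in when it is done.

Besides the shell and the picture viewer there is one more tool, called after "Request:" as name(argument=value, ...) on one line, values as JSON. step_arm: Moves the arm, as the interface text tells. Its arguments: {"type":"object","properties":{"commands":{"type":"array","items":{"type":"array","items":{"type":"array","items":{"type":"number"}}}},"squeeze":{"type":"number"}},"required":["commands"]}

```bash
mkdir -p pics
cat > h.py <<'E'
import numpy as np, cv2, pickle
from bench import observe, read_camera
def snap(n,tag):
    c=read_camera(n); cv2.imwrite(f'pics/{tag}.png',c['img']); pickle.dump(c,open(f'pics/{tag}.pkl','wb')); return c
def load(t): return pickle.load(open(f'pics/{t}.pkl','rb'))
def ray(c,px):
    K=np.array(c['camera_matrix']);d=np.array(c['dist']);T=np.array(c['world_from_camera'])
    u=cv2.undistortPoints(np.array([[px]],float),K,d)[0,0]
    return T[:3,3],T[:3,:3]@np.array([u[0],u[1],1.])
def atz(c,px,z):
    o,d=ray(c,px); return o+d*(z-o[2])/d[2]
def tri(*obs):
    A=np.zeros((3,3));b=np.zeros(3);R=[]
    for c,px in obs:
        o,d=ray(c,px);d=d/np.linalg.norm(d);P=np.eye(3)-np.outer(d,d);A+=P;b+=P@o;R.append((o,P))
    p=np.linalg.solve(A,b); return p,[float(np.linalg.norm(P@(p-o))) for o,P in R]
def proj(c,p):
    K=np.array(c['camera_matrix']);d=np.array(c['dist']);T=np.linalg.inv(np.array(c['world_from_camera']))
    return cv2.projectPoints(np.array([p],float),cv2.Rodrigues(T[:3,:3])[0],T[:3,3],K,d)[0][0,0]
E
python3 - <<'E'
from h import *
np.set_printoptions(precision=3,suppress=True)
for n in('scene','side','wrist'):
    c=snap(n,n+'0'); print(n,np.array(c['world_from_camera'])[:3,3])
o=observe(); print(o)
a=cv2.imread('pics/scene0.png');b=cv2.imread('pics/side0.png')
E
```

```text
scene [1.441 0.489 0.763]
side [ 0.203 -0.544  0.552]
wrist [ 0.215 -0.456  0.374]
{'time': 0.15, 'joints': array([-1.296,  0.241,  0.004,  1.335, -0.   ,  1.571]), 'qd': array([ 0.002, -0.002,  0.006,  0.001,  0.001, -0.   ]), 'tau': array([ -0.   , -37.264,  25.264,   0.012,  -0.   ,   0.   ]), 'position': array([ 0.136, -0.481,  0.231]), 'tcp_rot': array([[ 0.271, -0.962, -0.   ],
       [-0.962, -0.271,  0.002],
       [-0.002,  0.   , -1.   ]]), 'wrist_force': array([-0.027, -0.075, -0.078]), 'moment': array([ 0.014,  0.003, -0.048]), 'gripper_width': 0.08543166605076782}
```

View pics/scene0.png

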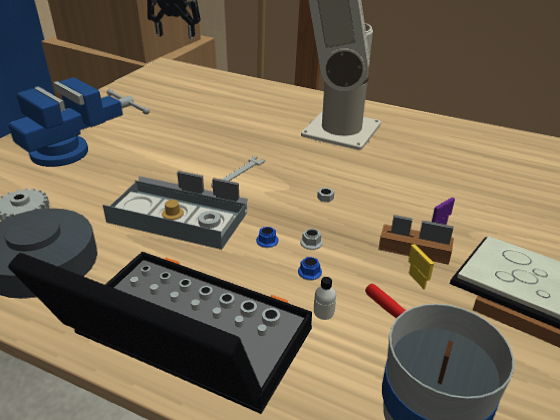

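View pics/side0.png

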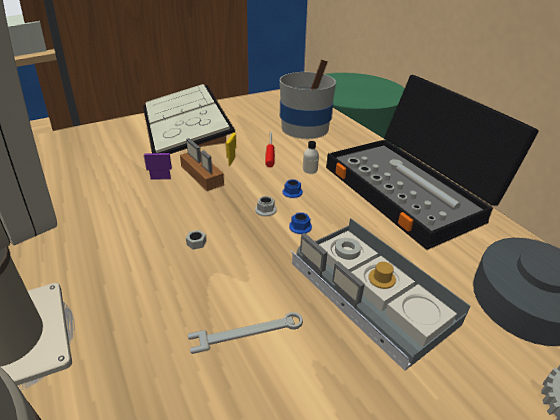

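The scene view shows the silver flanged nut at (312,238), two blue ones at (267,236) and (311,267), and a plain nut at (326,194). The stand is at (416,240) with two grey holders, the empty pocket at (140,205), and purple and yellow look-alikes. In the side view the nut is at (265,205), the stand at (202,168) and the pocket at (422,311). Enlarged crops next.

Run:
```python
from h import *
np.set_printoptions(precision=3,suppress=True)
s,d=load('scene0'),load('side0')
def crop(c,x,y,w,h,W,H): return cv2.resize(c['img'][y:y+h,x:x+w],(W,H),interpolation=cv2.INTER_CUBIC)
top=np.hstack([crop(s,375,200,80,60,400,300),crop(d,175,130,80,60,400,300)])
bot=np.hstack([crop(s,100,165,160,120,400,300),crop(d,280,220,200,150,400,300)])
cv2.imwrite('pics/m1.png',np.vstack([top,bot]))
print('nut',tri((s,(312,233)),(d,(266,199))))
print('pocket',tri((s,(140,205)),(d,(422,311))))
```

```text
nut (array([0.551, 0.141, 0.029]), [0.000586688215272552, 0.0005866882152724991])
pocket (array([ 0.634, -0.266,  0.025]), [0.0034305117470901218, 0.0034305117470902913])
```

View pics/m1.png

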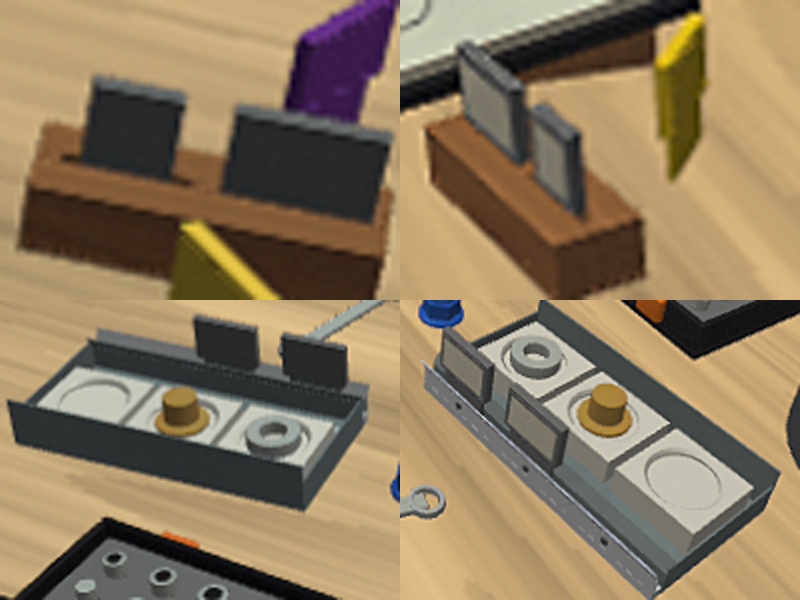

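The wide holder is the right-hand one in scene, at (437,232) with its 4 corners marked; in side it is the far-left one (195,150), card towards the robot. The left one is the narrow spare. The empty nest is at the -y end of the shelf.

Run:
```python
from h import *
np.set_printoptions(precision=3,suppress=True)
s,d=load('scene0'),load('side0')
S=lambda x,y:(375+x/5,200+y/5); D=lambda x,y:(175+(x-400)/5,130+y/5)
print('top L,R',tri((s,S(237,106)),(d,D(524,76))),tri((s,S(390,131)),(d,D(464,40))))
print('pock',tri((s,(100+93/2.5,165+96/2.5)),(d,(280+283/2,220+180/2))))
a=atz(d,(292.5,255),.038);b=atz(d,(410,365),.038);v=a-b;print(a,b,np.linalg.norm(v),np.degrees(np.arctan2(-v[0],v[1])))
for n in [(640,530),(752,490),(690,550),(615,455)]: print(n,atz(d,(280+(n[0]-400)/2,220+(n[1]-300)/2),.03))
print('nut hex top',atz(s,(312,232),.029),atz(d,(266,199),.029))
```

```text
top L,R (array([0.474, 0.357, 0.084]), [0.0008762370977014899, 0.0008762370977012271]) (array([0.461, 0.417, 0.082]), [0.00016140211844674175, 0.0001614021184466612])
pock (array([ 0.634, -0.269,  0.029]), [0.00019366497793038974, 0.00019366497793048284])
[ 0.505 -0.058  0.038] [ 0.538 -0.343  0.038] 0.28685552016216115 6.587601334727199
(640, 530) [ 0.567 -0.291  0.03 ]
(752, 490) [ 0.677 -0.306  0.03 ]
(690, 550) [ 0.588 -0.325  0.03 ]
(615, 455) [ 0.601 -0.22   0.03 ]
nut hex top [0.548 0.139 0.029] [0.551 0.142 0.029]
```

Request:
step_arm(commands=[[[41.4,62.0,-5,1.3,1],[41.4,62.0,-5,1.3,1],[41.4,62.0,-5,1.3,1],[41.4,62.0,-5,1.3,1],[41.4,62.0,-5,1.3,1],[41.4,62.0,-5,1.3,1],[41.4,62.0,-5,1.3,1],[41.4,62.0,-5,1.3,1]]])

```text
time: 1.15
position: [0.4135, -0.0645, 0.1978]
tcp_rot: [[1.0, 0.005, 0.001], [0.005, -1.0, -0.0], [0.001, 0.0, -1.0]]
wrist_force: [1.3, -1.7, -1.3]
gripper_width: 0.0852
```

Request:
step_arm(commands=[[[13.6,20.4,-2.8,0,1],[13.6,20.4,-2.8,0,1],[13.6,20.4,-2.8,0,1],[13.6,20.4,-2.8,0,1],[13.6,20.4,-2.8,0,1],[13.6,20.4,-2.8,0,1],[13.6,20.4,-2.8,0,1]]])

```text
time: 2.02
position: [0.5481, 0.1364, 0.1702]
tcp_rot: [[1.0, 0.002, -0.0], [0.002, -1.0, -0.0], [-0.0, 0.0, -1.0]]
wrist_force: [0.8, -0.0, -0.3]
gripper_width: 0.0851
```

Run:
```python
from h import *
c=snap('wrist','w1'); o=observe(); print(o['position'],o['joints'],o['wrist_force'],np.array(c['world_from_camera']).round(3))
print(proj(c,[.55,.14,.029]))
```

```text
[0.54825773 0.13634251 0.17041574] [ 2.43815631e-01  4.00048860e-01  6.87822718e-02  1.23925259e+00
 -1.42695256e-04  1.81240558e+00] [-0.65197598 -0.29490816  0.29263286] [[ 1.     0.003  0.     0.547]
 [ 0.003 -0.945 -0.326  0.222]
 [-0.001  0.326 -0.945  0.313]
 [ 0.     0.     0.     1.   ]]
[277.85777665 189.57111007]
```

View pics/w1.png

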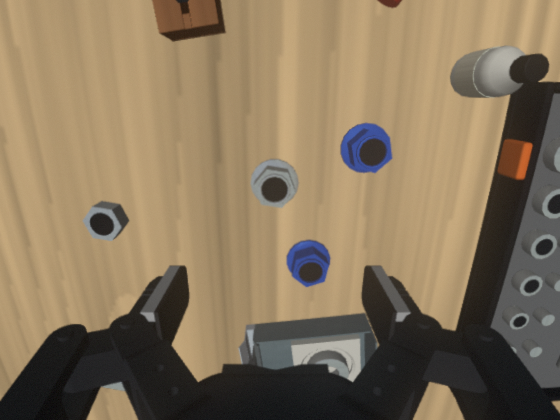

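Wrist view: silver nut at (274,184), blue ones at (367,148) and (309,263), plain nut at (105,221). I need the hexagon's orientation from a close crop.

Run:
```python
from h import *
np.set_printoptions(precision=3,suppress=True)
c=load('w1')
for n,p in dict(nut=(274,188),b1=(373,152),b2=(311,271),b1f=(366,147),b2f=(308,262)).items(): print(n,atz(c,p,.029 if n[-1]!='f' else .004))
im=cv2.resize(c['img'][140:230,220:340],(800,600),interpolation=cv2.INTER_CUBIC);cv2.imwrite('pics/m2.png',im)
```

```text
nut [0.546 0.142 0.029]
b1 [0.638 0.177 0.029]
b2 [0.586 0.051 0.029]
b1f [0.638 0.177 0.004]
b2f [0.585 0.047 0.004]
```

View pics/m2.png

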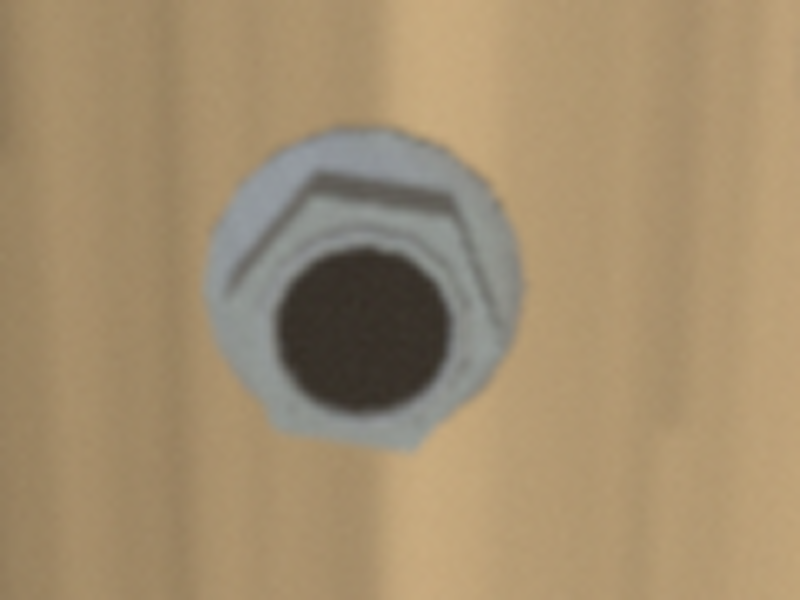

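Flats face about 22°, 82° and -38°. I'll grip along 22°: turn +0.38 and lower the TCP to about 7 mm.

Request:
step_arm(commands=[[[-0.1,0.45,-5,0.19,0.5],[-0.1,0.45,-10,0.38,0.5],[-0.1,0.45,-12,0.38,0.5],[-0.1,0.45,-15,0.38,0.5],[-0.1,0.45,-16.3,0.38,0.5],[-0.1,0.45,-16.3,0.38,0.5],[-0.1,0.45,-16.3,0.38,-1],[-0.1,0.45,-16.3,0.38,-1]]], squeeze=50)

```text
time: 3.08
position: [0.549, 0.1423, 0.0087]
tcp_rot: [[0.927, 0.375, 0.003], [0.375, -0.927, 0.001], [0.003, 0.001, -1.0]]
wrist_force: [0.0, 0.2, -0.7]
gripper_width: 0.0346
```

Request:
step_arm(commands=[[[0,0,0,0,-1],[0,0,0,0,-1],[0,0,0,0,-1],[0,0,0,0,-1]]])

```text
time: 3.58
position: [0.549, 0.1424, 0.0086]
tcp_rot: [[0.927, 0.375, 0.003], [0.375, -0.927, 0.0], [0.003, 0.001, -1.0]]
wrist_force: [0.2, -0.6, 6.8]
gripper_width: 0.0348
```

Request:
step_arm(commands=[[[0,0,4,0,-1],[0,0,9,0,-1],[0,0,14,0,-1],[2,-6,14,-0.15,-1],[4,-12,14,-0.28,-1],[6,-18,14,-0.28,-1],[7,-24,14,-0.28,-1],[8,-28,14,-0.28,-1]]])

```text
time: 4.58
position: [0.6275, -0.1408, 0.1464]
tcp_rot: [[0.995, 0.102, -0.001], [0.102, -0.995, -0.0], [-0.001, 0.0, -1.0]]
wrist_force: [0.9, 1.0, -2.1]
gripper_width: 0.0346
```

Request:
step_arm(commands=[[[0,-3,0,0,-1],[0,-3,0,0,-1],[0,-3,0,0,-1]]])

```text
time: 4.95
position: [0.6274, -0.1673, 0.1465]
tcp_rot: [[0.995, 0.104, -0.001], [0.104, -0.995, 0.001], [-0.001, -0.001, -1.0]]
wrist_force: [0.6, 0.5, -1.0]
gripper_width: 0.0348
```

Run:
```python
from h import *
c=snap('wrist','w2'); o=observe(); print(o['position'],o['tcp_rot'].round(3),o['wrist_force'],o['gripper_width'])
print(proj(c,[.634,-.269,.03]))
cv2.imwrite('pics/w2b.png',cv2.resize(c['img'],(784,588),interpolation=cv2.INTER_CUBIC))
```

```text
[ 0.62750919 -0.16680791  0.14663304] [[ 0.994  0.105 -0.001]
 [ 0.105 -0.994  0.001]
 [-0.001 -0.001 -1.   ]] [-0.2447719  -0.05812875 -2.18881585] 0.03478405297003975
[271.63440803 298.33857005]
```

View pics/w2b.png

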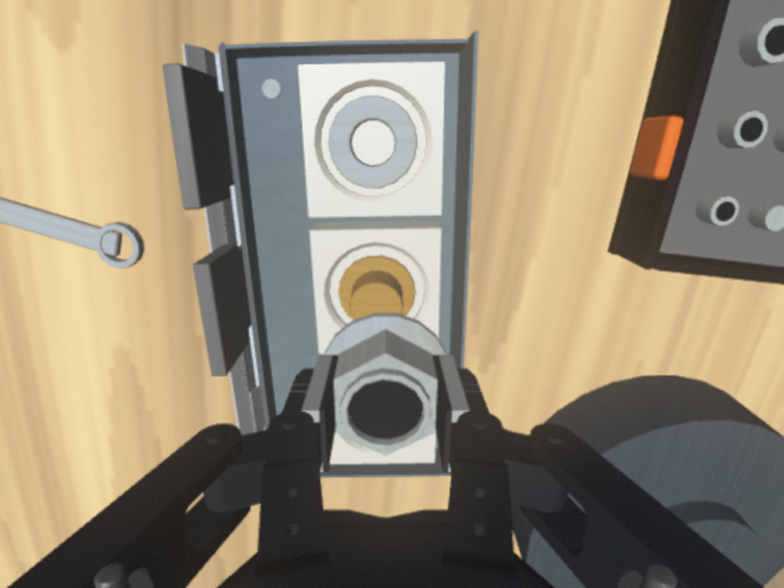

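Nut held flange down and level, two flats on the jaws. The bearing's nest corners are at about (298,65), (445,62), (441,215), (308,217) and the middle nest's top corners at (310,230), (441,227) in the 1.4x picture. I'll fit the shelf pose from these.

Run:
```python
from h import *
from scipy.optimize import least_squares
np.set_printoptions(precision=4,suppress=True)
c=load('w2')
m=[((-28,134),(298,65)),((52,134),(445,62)),((52,50),(441,215)),((-28,50),(308,217)),((-28,42),(310,230)),((52,42),(441,227)),((12,92),(373,140)),((-28,-134),(330,464)),((52,-134),(437,462))]
L=np.array([a for a,_ in m])/1e3; P=np.array([b for _,b in m])/1.4
W=np.array([atz(c,p,.03)[:2] for p in P])
def f(v):
    R=np.array([[np.cos(v[2]),-np.sin(v[2])],[np.sin(v[2]),np.cos(v[2])]]); return L@R.T+v[:2]
r=least_squares(lambda v:(f(v)-W).ravel(),[.58,-.18,.1],loss='soft_l1',f_scale=.002); v=r.x
print(v,np.degrees(v[2])); print((f(v)-W)*1e3)
R=np.array([[np.cos(v[2]),-np.sin(v[2])],[np.sin(v[2]),np.cos(v[2])]])
print('pocket',R@[.012,-.092]+v[:2],'home',R@[-.075,-.092]+v[:2])
# nut in hand: bore top centre px, height = tcp + (29-8.6)mm
o=observe()['position']; print('nut',atz(c,(386/1.4,409/1.4),o[2]+.0203),o)
# side-camera check of nest pocket
s,d=load('scene0'),load('side0'); print(atz(s,(137.2,203.4),.03),atz(d,(421.5,310),.03))
```

```text
[ 0.611  -0.1772  0.1284] 7.3559533288307675
[[-0.1592 -0.1177]
 [-0.6737  0.358 ]
 [ 0.3304  0.5441]
 [ 0.687  -0.1282]
 [ 0.1013 -0.2278]
 [ 0.2983 -0.1494]
 [ 0.1737 -1.5058]
 [-0.3926  0.5192]
 [-0.3688  0.4552]]
pocket [ 0.6347 -0.2669] home [ 0.5484 -0.2781]
nut [ 0.6271 -0.1668  0.1669] [ 0.6275 -0.1668  0.1466]
[ 0.6352 -0.2682  0.03  ] [ 0.6332 -0.2693  0.03  ]
```

Request:
step_arm(commands=[[[0.4,-5,0,0,-1],[0.65,-10.1,0,0,-1],[0.65,-10.1,0,0,-1],[0.65,-10.1,-5,0,-1],[0.65,-10.1,-9,0,-1],[0.65,-10.1,-10.9,0,-1],[0.65,-10.1,-10.9,0,-1]]])

```text
time: 5.88
position: [0.6334, -0.2662, 0.0362]
tcp_rot: [[0.994, 0.106, -0.003], [0.106, -0.994, 0.002], [-0.003, -0.002, -1.0]]
wrist_force: [-0.5, -0.3, -0.8]
gripper_width: 0.035
```

Request:
step_arm(commands=[[[0,0,-0.25,0,-1],[0,0,-0.45,0,-1],[0,0,-0.45,0,-1]]])

```text
time: 6.25
position: [0.6345, -0.2689, 0.0341]
tcp_rot: [[0.995, 0.104, 0.001], [0.104, -0.995, -0.0], [0.001, 0.0, -1.0]]
wrist_force: [0.1, 0.0, -2.0]
gripper_width: 0.0348
```

Request:
step_arm(commands=[[[0,0,-0.15,0,-1],[0,0,-0.15,0,-1],[0,0,-0.15,0,-1]]])

```text
time: 6.62
position: [0.6345, -0.2691, 0.0326]
tcp_rot: [[0.995, 0.104, 0.001], [0.104, -0.995, -0.0], [0.001, 0.0, -1.0]]
wrist_force: [-0.3, 0.2, 3.0]
gripper_width: 0.0349
```

Contact at the expected height (0.0326, +3 N). Open to about 55 mm and rise.

Request:
step_arm(commands=[[[0,0,0,0,0.3],[0,0,0,0,0.3],[0,0,0,0,0.3],[0,0,2,0,0.3],[0,0,6,0,0.3],[0,0,12,0,0.3],[0,5,13,0,0.6],[-2,10,13,0,1]]])

```text
time: 7.62
position: [0.6161, -0.1685, 0.1637]
tcp_rot: [[0.995, 0.103, 0.005], [0.103, -0.995, -0.001], [0.005, 0.002, -1.0]]
wrist_force: [-0.0, 0.2, -0.2]
gripper_width: 0.0836
```

Request:
step_arm(commands=[[[0,0,0,0,1],[0,0,0,0,1]]])

```text
time: 7.88
position: [0.6145, -0.1689, 0.1622]
tcp_rot: [[0.995, 0.104, 0.001], [0.104, -0.995, -0.001], [0.001, 0.001, -1.0]]
wrist_force: [0.5, 2.1, -0.9]
gripper_width: 0.0852
```

Run:
```python
from h import *
c=snap('wrist','w3'); o=observe(); print(o['position'],o['gripper_width'])
print(proj(c,[.6347,-.267,.053]))
cv2.imwrite('pics/w3b.png',cv2.resize(c['img'],(784,588),interpolation=cv2.INTER_CUBIC))
```

```text
[ 0.61478144 -0.16950993  0.16207661] 0.08565959831105366
[285.55052077 300.81362751]
```

View pics/w3b.png

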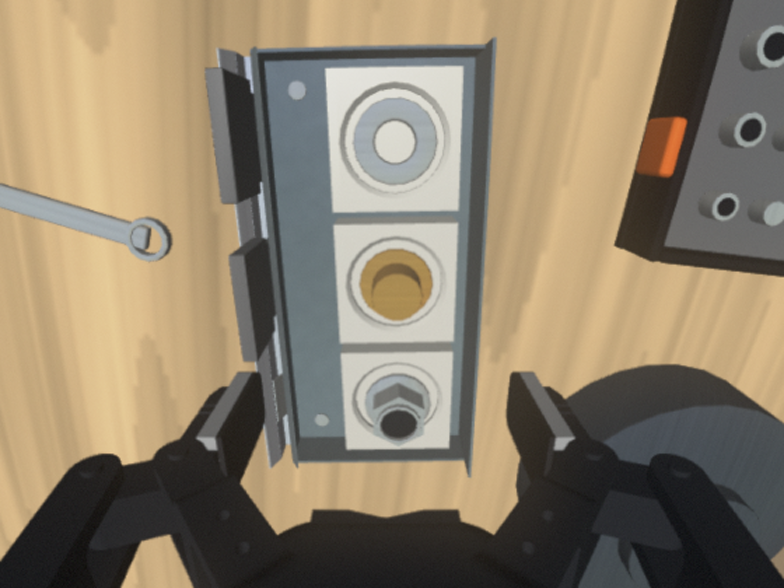

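The nut sits in the pocket at (400,424), bore within about 2 mm of the predicted pocket centre, flange flat. Next, the holder.

Request:
step_arm(commands=[[[-15,54,4,0.1,1],[-15,54,4,0.1,1],[-15,54,4,0.1,1],[-15,54,4,0.1,1],[-15,54,4,0.1,1],[-15,54,4,0.1,1],[-15,54,4,0.1,1],[-15,54,4,0.1,1]]])

```text
time: 8.93
position: [0.4818, 0.313, 0.1978]
tcp_rot: [[0.98, 0.2, 0.001], [0.2, -0.98, 0.0], [0.001, -0.0, -1.0]]
wrist_force: [1.0, 0.4, 0.1]
gripper_width: 0.0854
```

Request:
step_arm(commands=[[[-2,7,0.2,0,1],[-2,7,0.2,0,1],[-2,7,0.2,0,1],[-2,7,0.2,0,1]]])

```text
time: 9.43
position: [0.4618, 0.38, 0.1992]
tcp_rot: [[0.98, 0.2, -0.0], [0.2, -0.98, -0.001], [-0.0, 0.001, -1.0]]
wrist_force: [-0.1, 0.1, 0.3]
gripper_width: 0.0851
```

Run:
```python
from h import *
c=snap('wrist','w4'); o=observe(); print(o['position'],o['joints'],o['tcp_rot'].round(3))
p=proj(c,[.467,.387,.08]);print(p)
x,y=int(max(0,min(420,p[0]-70))),int(max(0,min(300,p[1]-60)))
print(x,y); cv2.imwrite('pics/w4b.png',cv2.resize(c['img'][y:y+120,x:x+160],(800,600),interpolation=cv2.INTER_CUBIC))
```

```text
[0.46179521 0.37987259 0.19935657] [ 6.88564110e-01  4.50979006e-01  2.23634991e-01  1.34388081e+00
 -3.82194275e-04  2.05827309e+00] [[ 0.98   0.2   -0.   ]
 [ 0.2   -0.98  -0.001]
 [-0.     0.001 -1.   ]]
[282.84389511 194.109838  ]
212 134
```

View pics/w4b.png

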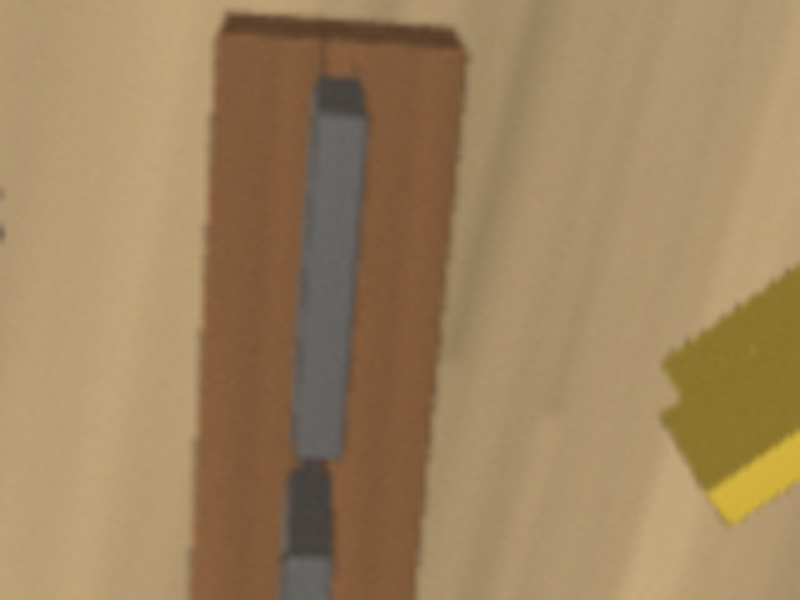

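Crop: wide holder's top face has corners (316,113), (368,116), (345,459), (292,456); spare below it, yellow look-alike to the right at (660,390).

Run:
```python
from h import *
np.set_printoptions(precision=4,suppress=True)
c=load('w4'); q=lambda x,y:(212+x/5,134+y/5)
P=[atz(c,q(*p),.08) for p in((316,113),(368,116),(345,459),(292,456))]
m=sum(P)/4; y=(P[0]+P[1]-P[2]-P[3])/2; print(m,np.linalg.norm(y),'yaw',np.arctan2(-y[0],y[1]),np.linalg.norm(P[1]-P[0]))
s=load('scene0');d=load('side0')
print('tri',tri((c,q(330,286)),(s,(437.6,223.8)),(d,(194,141.6))))
print('yellow',atz(c,q(660,365),.05)-m,atz(c,q(710,490),.08)-m)
```

```text
[0.4624 0.3876 0.08  ] 0.0635836409083885 yaw 0.1394687103608247 0.008907125222021098
tri (array([0.4653, 0.3878, 0.0817]), [0.0034127234532777724, 0.0011798107799490386, 0.002899832046217667])
yellow [ 0.0703 -0.0103 -0.03  ] [ 0.0772 -0.0233  0.    ]
```

Request:
step_arm(commands=[[[0.1,0.77,-4,-0.06,0],[0.1,0.77,-8,-0.06,0],[0.1,0.77,-10,-0.06,0],[0.1,0.77,-13,-0.06,0],[0.1,0.77,-15.6,-0.06,0],[0.1,0.77,-15.6,-0.06,0],[0.1,0.77,-15.6,-0.06,0]]], squeeze=30)

```text
time: 10.35
position: [0.4629, 0.389, 0.0446]
tcp_rot: [[0.99, 0.142, 0.001], [0.142, -0.99, 0.001], [0.001, -0.001, -1.0]]
wrist_force: [-0.3, -0.7, 0.5]
gripper_width: 0.0428
```

Request:
step_arm(commands=[[[0,0,0,0,-1],[0,0,0,0,-1],[0,0,0,0,-1],[0,0,0,0,-1],[0,0,0,0,-1],[0,0,0,0,-1]]])

```text
time: 11.1
position: [0.4625, 0.39, 0.0448]
tcp_rot: [[0.99, 0.144, 0.002], [0.144, -0.99, 0.001], [0.002, -0.001, -1.0]]
wrist_force: [0.5, -1.9, 5.5]
gripper_width: 0.0086
```

Request:
step_arm(commands=[[[0,0,3,0,-1],[0,0,7,0,-1],[0,0,12,0,-1],[0,-6,14,0,-1],[0.6,-12,14,0,-1],[1.2,-18,14,0,-1],[2,-24,14,-0.015,-1],[3,-30,14,-0.015,-1]]], squeeze=80)

```text
time: 12.1
position: [0.4914, 0.0877, 0.1835]
tcp_rot: [[0.992, 0.129, 0.0], [0.129, -0.992, 0.0], [0.0, -0.0, -1.0]]
wrist_force: [0.9, 1.2, -1.0]
gripper_width: 0.0081
```

Request:
step_arm(commands=[[[1,-6,0,0,-1],[2,-12,0,0,-1],[3,-18,0,0,-1],[4,-24,0,0,-1],[5,-30,0,0,-1],[5.6,-36.7,0,0,-1],[5.6,-36.7,-4,0,-1],[5.6,-36.7,-6,0,-1]]])

```text
time: 13.1
position: [0.5462, -0.2785, 0.1207]
tcp_rot: [[0.992, 0.126, -0.003], [0.126, -0.992, 0.002], [-0.003, -0.002, -1.0]]
wrist_force: [0.2, 0.7, -0.1]
gripper_width: 0.0081
```

Request:
step_arm(commands=[[[0,0,-1.5,0,-1],[0,0,-1.5,0,-1],[0,0,-1.5,0,-1]]])

```text
time: 13.48
position: [0.5485, -0.2776, 0.1095]
tcp_rot: [[0.992, 0.129, 0.002], [0.129, -0.992, -0.001], [0.001, 0.001, -1.0]]
wrist_force: [-0.1, 0.9, 0.1]
gripper_width: 0.0079
```

Run:
```python
from h import *
np.set_printoptions(precision=4,suppress=True)
c=snap('wrist','w5');s=snap('scene','s5');d=snap('side','d5'); o=observe(); print(o['position'],o['tcp_rot'],o['wrist_force'],o['gripper_width'])
for k in(s,d): print(proj(k,[.548,-.279,.05]))
a=cv2.resize(d['img'][190:370,270:430],(533,600),interpolation=cv2.INTER_CUBIC)
cv2.imwrite('pics/d5b.png',a)
cv2.imwrite('pics/w5b.png',cv2.resize(c['img'][180:420,120:440],(800,600),interpolation=cv2.INTER_CUBIC))
```

```text
[ 0.5486 -0.2777  0.1098] [[ 0.9916  0.1291  0.0022]
 [ 0.1291 -0.9916 -0.0011]
 [ 0.002   0.0014 -1.    ]] [-0.7223 -0.0946 -0.572 ] 0.007992278550019893
[155.1863 177.455 ]
[388.52   326.2511]
```

View pics/d5b.png

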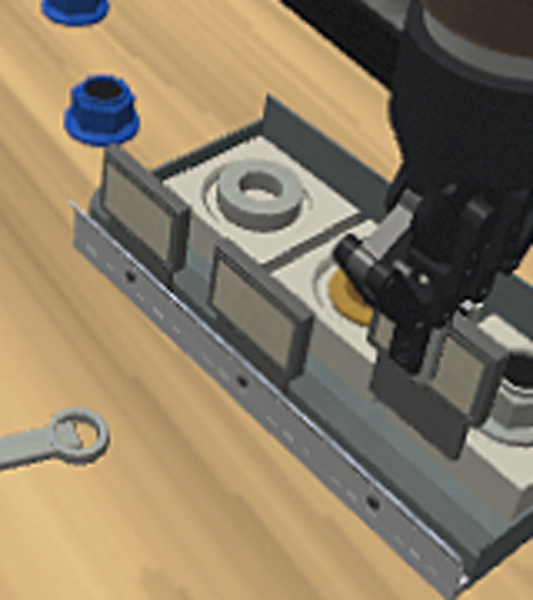

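View pics/w5b.png

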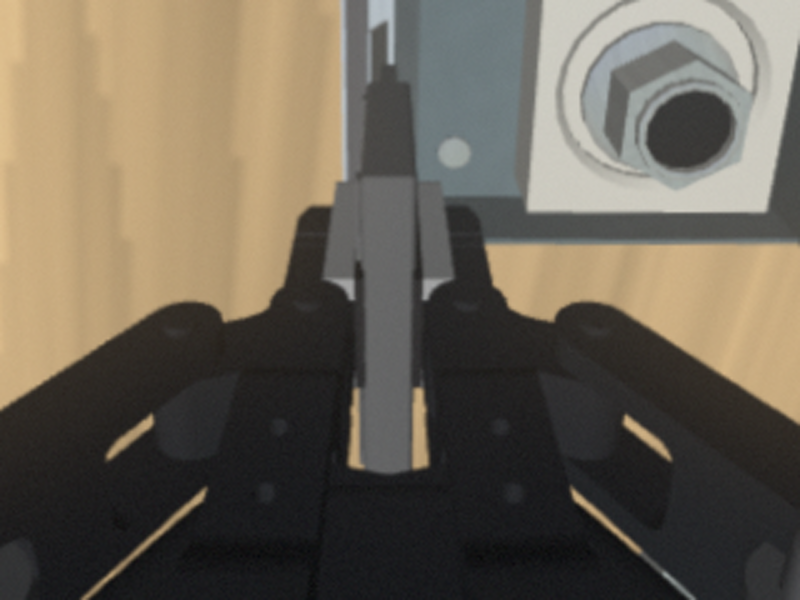

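The holder is held upright with its card outwards, and the nut is seated. As a relative check, I'll measure the nest's lower corners (528,212), (772,212) and the holder's top face in the same wrist picture.

Run:
```python
from h import *
np.set_printoptions(precision=4,suppress=True)
c=load('w5'); q=lambda x,y:(120+x/2.5,180+y/2.5)
t=.128;R=np.array([[np.cos(t),-np.sin(t)],[np.sin(t),np.cos(t)]])
A=atz(c,q(528,212),.03);B=atz(c,q(772,212),.03)
for p,l in((A,(-.028,-.134)),(B,(.052,-.134))):
    print('shelf origin by corner',p[:2]-R@l,' home',p[:2]-R@l+R@[-.075,-.092])
z=.1097+.0352
P=[atz(c,q(*p),z) for p in((359,177),(415,177),(411,470),(361,470))]
f=(P[0]+P[1])/2;n=(P[2]+P[3])/2;print('holder far/near ends, mid',f,n,(f+n)/2,np.linalg.norm(f-n),np.arctan2(f[0]-n[0],n[1]-f[1]))
# tongue lower edge far end
print('toe end',atz(c,q(388,82),.071))
d=load('d5');D=lambda x,y:(270+x/3.3333,190+y/3.3333)
print('side toe far/near',atz(d,D(372,392),.071),atz(d,D(458,458),.071))
for x,y in((72,205),(450,595)): print('lip',R.T@(atz(d,D(x,y),.038)[:2]-[.611,-.177]))
```

```text
shelf origin by corner [ 0.6101 -0.1775]  home [ 0.5474 -0.2783]
shelf origin by corner [ 0.6119 -0.1778]  home [ 0.5492 -0.2786]
holder far/near ends, mid [ 0.544  -0.2479  0.1449] [ 0.5516 -0.3078  0.1449] [ 0.5478 -0.2778  0.1449] 0.06037178589524593 -3.0146142407683842
toe end [ 0.5458 -0.2595  0.071 ]
side toe far/near [ 0.5476 -0.257   0.071 ] [ 0.557  -0.3055  0.071 ]
lip [-0.0853  0.1402]
lip [-0.1039 -0.1549]
```

Holder and home agree within about 1 mm in x and y, and the yaw matches. Insert.

Request:
step_arm(commands=[[[0,0,-1.5,0,-1],[0,0,-3,0,-1],[0,0,-3.6,0,-1],[0,0,-4.1,0,-1],[0,0,-4.4,0,-1],[0,0,-4.4,0,-1]]])

```text
time: 14.38
position: [0.5478, -0.2777, 0.0644]
tcp_rot: [[0.992, 0.129, 0.0], [0.129, -0.992, -0.0], [0.0, 0.0, -1.0]]
wrist_force: [-0.3, 0.6, 0.5]
gripper_width: 0.0081
```

Free so far, toe about 26 mm above the bench, in the flare with no force. Next, down into the spring zone.

Request:
step_arm(commands=[[[0,0,-0.3,0,-1],[0,0,-0.5,0,-1],[0,0,-0.5,0,-1],[0,0,-0.5,0,-1]]])

```text
time: 14.88
position: [0.5478, -0.2776, 0.0595]
tcp_rot: [[0.992, 0.129, 0.0], [0.129, -0.992, -0.0], [0.0, 0.0, -1.0]]
wrist_force: [-0.5, 0.2, -0.5]
gripper_width: 0.0079
```

Request:
step_arm(commands=[[[0,0,-0.3,0,-1],[0,0,-0.5,0,-1],[0,0,-0.5,0,-1],[0,0,-0.5,0,-1]]])

```text
time: 15.38
position: [0.5482, -0.2778, 0.0547]
tcp_rot: [[0.992, 0.129, 0.001], [0.129, -0.992, -0.0], [0.001, 0.0, -1.0]]
wrist_force: [1.7, -0.1, 1.8]
gripper_width: 0.0077
```

Request:
step_arm(commands=[[[0,0,-0.2,0,-1],[0,0,-0.4,0,-1],[0,0,-0.4,0,-1],[0,0,-0.4,0,-1]]])

```text
time: 15.88
position: [0.5481, -0.2777, 0.0504]
tcp_rot: [[0.992, 0.129, 0.001], [0.129, -0.992, -0.0], [0.001, 0.0, -1.0]]
wrist_force: [2.8, -0.2, 2.2]
gripper_width: 0.0075
```

Request:
step_arm(commands=[[[0,0,-0.15,0,-1],[0,0,-0.25,0,-1],[0,0,-0.25,0,-1],[0,0,-0.25,0,-1]]])

```text
time: 16.38
position: [0.5482, -0.2777, 0.0488]
tcp_rot: [[0.992, 0.129, 0.001], [0.129, -0.992, -0.0], [0.001, 0.0, -1.0]]
wrist_force: [1.9, 0.5, 6.6]
gripper_width: 0.0081
```

Position has stopped at the expected home height (0.0488) and the force is rising. Press more to tell floor from spring.

Request:
step_arm(commands=[[[0,0,-0.2,0,-1],[0,0,-0.2,0,-1],[0,0,-0.2,0,-1],[0,0,-0.2,0,-1]]])

```text
time: 16.88
position: [0.5483, -0.2777, 0.0487]
tcp_rot: [[0.992, 0.129, 0.002], [0.129, -0.992, -0.001], [0.002, 0.001, -1.0]]
wrist_force: [-0.9, 2.1, 15.8]
gripper_width: 0.0082
```

Request:
step_arm(commands=[[[0,0,-0.2,0,-1],[0,0,-0.2,0,-1],[0,0,-0.2,0,-1],[0,0,-0.2,0,-1]]])

```text
time: 17.38
position: [0.5484, -0.2778, 0.0486]
tcp_rot: [[0.992, 0.129, 0.003], [0.129, -0.992, -0.001], [0.003, 0.002, -1.0]]
wrist_force: [-4.1, 4.0, 25.5]
gripper_width: 0.0081
```

Run:
```python
from h import *
np.set_printoptions(precision=4,suppress=True)
c=snap('wrist','w6');d=snap('side','d6'); o=observe(); print(o['wrist_force'],o['gripper_width'])
t=.128;R=np.array([[np.cos(t),-np.sin(t)],[np.sin(t),np.cos(t)]])
for y in(-.032,.032):
  p=np.append(np.array([.5482,-.279])+R@[-.0045,y],.084); print('exp card-top corner side, crop px',(proj(d,p)-[270,190])*3.3333)
a=cv2.resize(d['img'][190:370,270:430],(533,600),interpolation=cv2.INTER_CUBIC)
cv2.imwrite('pics/d6b.png',a)
```

```text
[-3.9778  3.1405 24.7005] 0.007768598862164293
exp card-top corner side, crop px [457.7184 456.6183]
exp card-top corner side, crop px [350.8326 365.8734]
```

View pics/d6b.png

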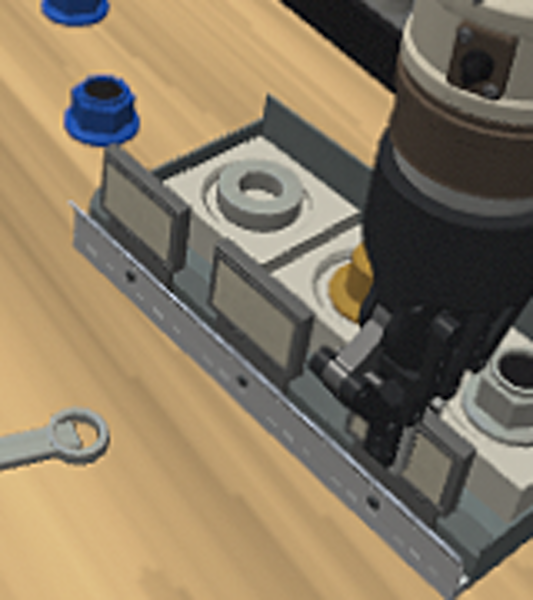

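The holder's front top corner is at about (463,455), against (458,457) expected. It is in line with and level with the other labels, card out, and the neighbours are undisturbed. The stop is rigid at 25 N. Handing in.

```bash
python3 -c "
from bench import close_job,observe
o=observe();print(o['position'],o['wrist_force'],o['time']);print(close_job())"
```

```text
[ 0.54836335 -0.27777743  0.04862947] [-3.97775059  3.14052171 24.70046442] 17.475
the job is handed in; nothing more can be done
None
```

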